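# Uncap the press die and hold its plunger half drawn

### The arm

A 6-joint arm with a two-finger parallel gripper is mounted at the origin on the work surface. World frame = base frame: x ahead of the robot, y to its left, z up, the work surface at z = 0. Lengths are in m, angles in rad, forces in N, time in s.
With the tool pointing down it reaches from about 0.4 to 0.825 m from the base axis. Payload 7 kg.
Tool frame: the origin (TCP) lies at the very end of the fingers, on their centre line; the grasp point (between the pads) lies 19 mm behind it (arm.grip_point_offset is the distance from the TCP to the grasp point, in m); z points along the fingers, y is the line along which they close (so a half turn about z gives the same grasp; the last joint's range is limited). The gripper opens to 88 mm and grips with 3 to 60 N. Pads are 19 mm wide; open, the fingers measure 130 mm over their backs; the gripper's body (78 mm by 193 mm) begins 47 mm behind the grasp point.
Start: joints at [-1.032, 0.359, 0.012, 0, -1.224, -0.288], TCP at [0.167, -0.654, 0.227] pointing down, gripper open.
Joint ranges: [-3.07, 3.07], [-1.43, 2.12], [-1.02, 1.25], [-3.03, 1.67], [-3.05, -0], [-3.03, 3.03]. Speed limits (rad/s): [2.39, 2.39, 3.01, 3.14, 3.14, 3.14].

### API

Orientations are given as [roll, pitch, yaw] about the fixed x, y, z axes, in that order (R = Rz(yaw) Ry(pitch) Rx(roll)).
In Python, from station import arm, cams gives the robot as it stands.
- The arm moves only by the shell command python3 -m handwheel 'ROWS' [FORCE]. ROWS is JSON, a list that holds one entry, the list of rows, each a list of 7 numbers: the shift along the tool's x, y, z normalised to -1 to 1, where 1 is 0.08 m, then the turn, a rotation vector about the tool's x, y, z normalised to -1 to 1, where 1 is 0.5 rad, then the closure in counts, from 0 (fully open) to 255 (shut). In form: [[[x, y, z, wx, wy, wz, hand], ...]]. A call has 1 to 5 rows; each row is the pose to reach, as a shift and turn from the pose commanded when the call began, along the tool's axes at that moment; what a row does not reach only later rows make up. A row lasts 1/8 s, in which the tool goes at most 62.5 mm and 10.7 degrees, less where a joint would pass 70% of its speed; a pose out of reach is approached as far as the arm can. A call with a number of a shift or a turn outside -1 to 1 is refused whole. A call with a gripper value outside its range is refused whole. The fingers move at their own pace and stop on an object; FORCE is the grip in N (left out, the last holds). Time passes only in rows, so rows that repeat a pose let the fingers close. It gives the time, the measured TCP pose, the force, the opening and the grip force at its end, in the units of the state.
- arm.get_state(): the state, without advancing time (a new reading comes with each control period).
- cams.grab_frame(name): name is "scene" or "side" or "wrist"; returns the picture (384x512x3 uint8, blue, green, red); there is no depth.
- cams.camera_info(name): a dict with "camera_matrix" (3x3 intrinsics, pixels), "R" (3x3) and "t" (3): a world point X has camera coordinates R X + t; the wrist camera has in their place "hand_eye" (4x4, takes a point from camera to tool coordinates, whose origin is the TCP and whose axes are the flange's). Camera axes: x right, y down, z forward; pixel columns grow to the right and rows downward; lengths in m; the calibration is good to about 2 mm. A picture is of the moment at which its call begins: read the wrist's pose just before it. camera_info takes no time and is no camera call.
- arm.job_done(): hands the job in; it is judged then, once.
The state is a dict: "t": time; "q": joint angles; "qd": joint speeds; "joint_efforts": joint torques, N m; "eef_pos": TCP position; "ee_rot": TCP orientation; "force": force on the tool from outside, world axes, zero at the start; "moment": the same for the moment, N m; "width": finger opening in m; "gripper_force": force on a finger pad.
Only numpy, scipy, OpenCV 4.12 (cv2) and the standard library are available. Lean on these libraries where they do the work, as an engineer would, in place of code of your own. Each camera call takes 0.05 s, during which the arm holds its last target. There are 200 camera calls.

### The job

On the sample-preparation bench, take the dust cap off the steel press die and stand it, open side down, in the open drawer of the low drawer unit. Then take the plunger by its head and draw it straight up in line with its bore so that it does not bind, about 30 mm, until the dark groove round its shank is level with the top of the die, without pulling it right out or dragging, tipping or lifting the die. Finish with the gripper still holding the plunger there, steady; leave the jar and the wrench alone.

Things in the scene. Friction and masses are not known exactly. Their poses are not given: they have to be found in the camera images.
- cap_mid (a point): Grey plastic dust cap, an upside-down cup: outside diameter 46, height 48, wall 3, closed top 4 thick, open underneath, 50 g. This point is its centre (24 below its top, 24 above its rim); z up. At the start it stands on the die's top, covering the plunger's head with about 7 play all round, so it lifts straight off (raise it 45 or more to clear the head).
- plunger_head (a point): Centre of the plunger's knurled dark round head, diameter 26, height 24. The plunger is a loose steel rod, about 200 g, z along it: shank diameter 16, length 64, under the head. At rest 50 of the shank is in the bore, foot on its floor, 14 shows, and this point is 26 above the die's top, hidden by the cap. Only gravity keeps it down: let go, it drops back.
- plunger_groove (a point): Centre of the dark groove, 3 wide, round the plunger's shank, on its axis, 56 below the head's centre. At rest it is inside the bore, 30 below the die's top.
- die_mouth (a point): Mouth of the bore of the press die, at the centre of the die's flat top, 62 above the bench; z is the bore's axis, vertical. The die is a square steel block 60 x 60 x 50 (x and y along its sides) on a round foot, diameter 90, height 12; it stands loose on the bench, 1.5 kg. Bore: diameter 17, depth 50 below this point.
- die: The same die; origin at the centre of its underside, on the bench; z up.
- drawer_floor (a point): Point on the open drawer's inner floor, 22 above the bench, midway across and 65 behind the inner face of its front panel: about the middle of the open part. x points away from the robot into the unit, y along the drawer's front, z up. Inside: 202 wide (y), side walls 46 high, front panel 55 high above the floor; bar handle 35 in front of the panel.
- unit_drawer0 (a joint): How far the drawer is pulled out, m; 0 is shut. The open part of the drawer, from its front panel's inner face to the unit's front, is 6 mm less than this. It slides with slight friction. The fixed drawer unit it belongs to is grey with a white drawer front, 260 deep, 260 wide, its flat top 90 above the bench.
- jar: Bystander: small glass jar with white lid, diameter 52, height 75; origin at the centre of its underside.
- wrench: Bystander: steel wrench 140 long lying flat on the bench; origin on its underside near the middle, x along it.
Mind the look-alikes: they are no part of the job. There is more than one size of the part that bears cap_mid; the job needs the smaller. Several things look just like the die: the one meant starts farthest from the robot's base.

How it is judged:
On the way, in this order (a step that is already met when the one before it is completed fails the run):
1. the dust cap stands open side down on the drawer's floor, let go (y of cap_mid in the frame of drawer_floor between -0.085 and 0.085 m and x of cap_mid in the frame of drawer_floor between -0.065 and 0.15 m and z of cap_mid in the frame of drawer_floor between 0.015 and 0.03 m and angle between cap_mid's own z axis and vertical below 0.15 rad and contact force between cap and the fingers below 0.1 N and linear speed of cap below 0.03 m/s), for 0.2 s.
2. the plunger, held by the fingers, is drawn up more than 15 mm (z of plunger_head in the frame of die_mouth above 0.041 m and contact force between plunger and the fingers above 1 N), for 0.1 s.
At the end, for the whole second after the job is handed in: Cap upright (0.15 rad), open side down on the drawer floor, released, at rest. Fingers hold the plunger drawn up 30 +-7 mm, still, in line with the bore (6 mm, 0.08 rad), pressing the die with under 6 N. Die flat on the bench (under 3 mm up, 0.03 rad) (all of step 1 and z of plunger_head in the frame of die_mouth between 0.049 and 0.063 m and horizontal distance between plunger_head and die_mouth below 0.006 m and angle between the z axis of plunger_head and the z axis of die_mouth, either way round below 0.08 rad and contact force between plunger and the fingers above 1 N and contact force between plunger and die below 6 N and linear speed of plunger below 0.02 m/s and angle between die's own z axis and vertical below 0.03 rad and height (world z) of die below 0.003 m); the arm keeps its last pose, push and grip.
It fails at once if the plunger is drawn more than 45 mm, practically out of the bore (z of plunger_head in the frame of die_mouth above 0.071 m).
It fails at once if the die is dragged or lifted more than 15 mm, or tipped (distance of die from where it was at the start of the episode above 0.015 m or angle between die's own z axis and vertical above 0.12 rad).
It fails at once if the jar or the wrench is disturbed (moved more than 20 mm) (distance of any of jar, wrench from where it was at the start of the episode above 0.02 m).
It also fails if it takes over 51 s, if anything falls off the work surface, if the arm or the gripper's body presses on something with over 40 N, if the wrist force passes 120 N, or if a joint passes its speed limit or range.

## Working session

There is one attempt and no reset: what is moved stays moved. The work goes in short steps, Python scripts to look and compute and a shell command to move; the robot and the scene stay as the last step left them, time stands still between calls to the robot, and variables do not carry over. Pictures are saved under pics/ and viewed, at most 10 in all, crops included, and the job is handed in when it is done.

```bash
mkdir -p pics; ls
python3 - <<'E'
from station import arm,cams
import cv2,numpy as np
s=arm.get_state();print(s['t'],s['eef_pos'],s['ee_rot'],s['width'])
for n in ['scene','side','wrist']:
    cv2.imwrite(f'pics/{n}0.png',cams.grab_frame(n)); i=cams.camera_info(n); print(n,{k:np.round(v,3).tolist() for k,v in i.items() if k in('camera_matrix','R','t','hand_eye')})
a=[cv2.imread(f'pics/{n}0.png') for n in('scene','side')]
E
```

```text
pics
0.0 [ 0.16735529 -0.65339388  0.22560965] [ 3.13990091e+00 -1.37486555e-04 -2.89095364e+00] 0.08748518031876595
scene {'camera_matrix': [[379.18, 0.0, 251.587], [0.0, 379.18, 197.091], [0.0, 0.0, 1.0]], 'R': [[-0.665, 0.746, 0.016], [0.526, 0.484, -0.699], [-0.529, -0.457, -0.715]], 't': [0.438, -0.183, 1.294]}
side {'camera_matrix': [[361.947, 0.0, 262.261], [0.0, 361.947, 195.848], [0.0, 0.0, 1.0]], 'R': [[-0.984, -0.177, -0.002], [-0.106, 0.6, -0.793], [0.142, -0.78, -0.609]], 't': [0.547, 0.178, 0.941]}
wrist {'camera_matrix': [[271.316, 0.0, 257.479], [0.0, 271.316, 190.44], [0.0, 0.0, 1.0]], 'hand_eye': [[0.0, -0.961, -0.276, 0.075], [1.0, 0.001, -0.0, -0.0], [0.0, -0.276, 0.961, -0.158], [0.0, 0.0, 0.0, 1.0]]}
```

View pics/scene0.png

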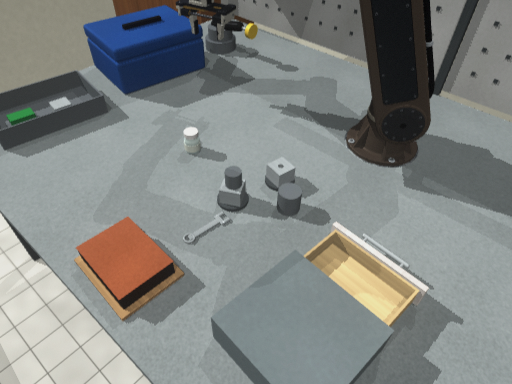

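View pics/side0.png

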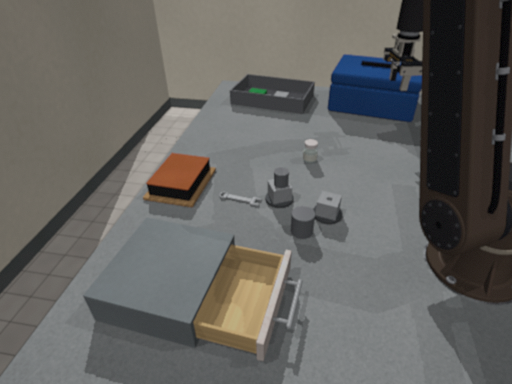

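The scene view shows the capped die at about (233,187), a bare look-alike die at (280,172), the larger loose cap at (289,199), the wrench at (207,228), the jar at (192,140) and the open drawer at (360,275). The side view shows the capped die at (280,187), the bare die at (328,207), the big cap at (302,222) and the drawer at (245,297).

Run:
```python
import cv2,numpy as np
a=cv2.imread('pics/scene0.png')[120:330,170:440]; b=cv2.imread('pics/side0.png')[130:355,190:350]
a=cv2.resize(a[:,:],None,fx=2.9,fy=2.8,interpolation=cv2.INTER_CUBIC)
a=cv2.resize(cv2.imread('pics/scene0.png')[150:250,170:310],None,fx=4,fy=4,interpolation=cv2.INTER_CUBIC)
b=cv2.resize(cv2.imread('pics/side0.png')[160:250,210:350],None,fx=4,fy=4,interpolation=cv2.INTER_CUBIC)
c=np.vstack([a[40:280],b[:352]]);cv2.imwrite('pics/crop1.png',c);print(c.shape)
```

```text
(592, 560, 3)
```

View pics/crop1.png

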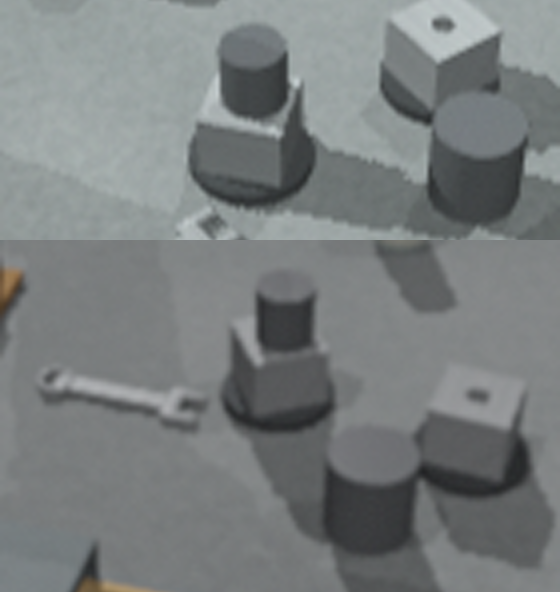

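The crop shows the cap top ellipse centred at scene (233.5,171.8) and side (281.5,171.5). The die's top corners in the scene are about (220,190), (246,180) and (242,193). The larger cap stands on the bench and is not the one I need.

```bash
cat > h.py <<'E'
import numpy as np
from station import arm,cams
import cv2
def ray(n,u,v):
    i=cams.camera_info(n);K,R,t=[np.array(i[k],float) for k in('camera_matrix','R','t')]
    return -R.T@t, R.T@np.linalg.solve(K,[u,v,1])
def plane(n,u,v,z):
    c,d=ray(n,u,v);return c+d*(z-c[2])/d[2]
def tri(p,q):
    (c,d),(e,f)=ray('scene',*p),ray('side',*q)
    s=np.linalg.lstsq(np.c_[d,-f],e-c,rcond=None)[0];return (c+d*s[0]+e+f*s[1])/2,np.linalg.norm(c+d*s[0]-e-f*s[1])
def proj(n,X):
    i=cams.camera_info(n);p=np.array(i['camera_matrix'])@(np.array(i['R'])@X+np.array(i['t']));return p[:2]/p[2]
E
python3 - <<'E'
from h import *
np.set_printoptions(precision=4,suppress=True)
print('captop',tri((233.5,171.75),(281.5,171.5)),plane('scene',233.5,171.75,.11),plane('side',281.5,171.5,.11))
S=lambda x,y:(170+x/4,150+(y+40)/4); D=lambda x,y:(210+x/4,160+(y-240)/4)
print('die corners sc',[plane('scene',*S(*p),.062)for p in((200,121),(303,80),(289,133))])
print('die corners sd',[plane('side',*D(*p),.062)for p in((231,321),(327,345),(246,361))])
print('otherdie bore',plane('scene',*S(443,22),.062),plane('side',*D(480,395),.062))
print('bigcap',tri(S(479,125),D(374,456)))
print('jar',plane('side',311,143,.075),'wrench',[plane('scene',*p,.0)for p in((188,238),(224,219))])
a=cv2.resize(cv2.imread('pics/scene0.png')[210:335,290:440],None,fx=4,fy=4,interpolation=2)
b=cv2.resize(cv2.imread('pics/side0.png')[235:360,190:310],None,fx=4,fy=4,interpolation=2)[:,:]
cv2.imwrite('pics/crop2.png',cv2.resize(np.hstack([a,b]),(800,370)) if 0 else np.hstack([a[:,:],b])[::1,::1][:, :1080] if 0 else cv2.resize(np.hstack([a,b]),None,fx=.74,fy=.74))
E
```

```text
captop (array([ 0.5297, -0.1819,  0.1086]), np.float64(0.00021880036918009516)) [ 0.5309 -0.1807  0.11  ] [ 0.5295 -0.18    0.11  ]
die corners sc [array([ 0.5724, -0.1932,  0.062 ]), array([ 0.4945, -0.1691,  0.062 ]), array([ 0.5397, -0.1407,  0.062 ])]
die corners sd [array([ 0.5737, -0.1951,  0.062 ]), array([ 0.4958, -0.1763,  0.062 ]), array([ 0.5538, -0.1451,  0.062 ])]
otherdie bore [ 0.379  -0.1357  0.062 ] [ 0.3782 -0.1338  0.062 ]
bigcap (array([ 0.4484, -0.0489,  0.0643]), np.float64(0.0005806691383607541))
jar [ 0.4564 -0.433   0.075 ] wrench [array([ 0.7129, -0.1749,  0.    ]), array([ 0.602 , -0.1518,  0.    ])]
```

View pics/crop2.png

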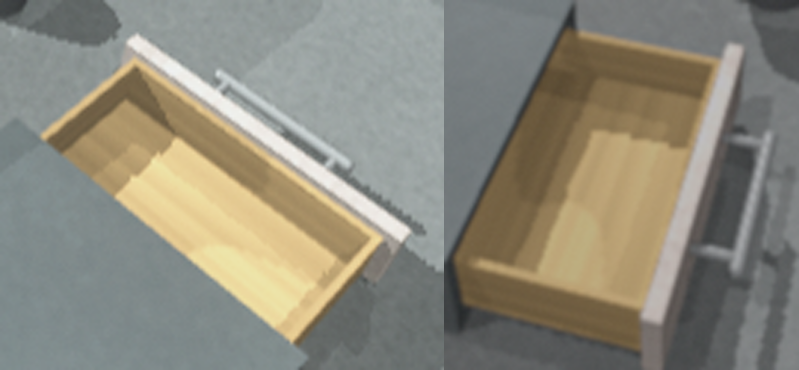

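The left half (scene) shows the drawer's panel inner edge running from crop (138,62) to (380,238). The right half (side) shows the panel's top edge from (735,45) to (648,310).

Run:
```python
from h import *
np.set_printoptions(precision=4,suppress=True)
S=lambda x,y:(290+x/2.96,210+y/2.96); D=lambda x,y:(190+(x-444)/2.96,235+y/2.96)
for n,p,z in (('L wall@panel',S(138,62),.068),('R wall@panel',S(380,238),.068),('L wall@unit',S(44,137),.068),('R wall@unit',S(292,343),.068),('floor L panel',S(130,95),.022),('floor R panel',S(348,262),.022)):print(n,plane('scene',*p,z))
for n,p,z in (('L wall@panel',D(718,62),.068),('R@panel',D(645,308),.068),('L@unit',D(572,33),.068),('R@unit',D(458,258),.068),('panel top L',D(727,45),.077),('panel top R',D(645,310),.077),('unit top edge',D(575,3),.09),('unit2',D(455,255),.09)):print(n,plane('side',*p,z))
s=arm.get_state();from scipy.spatial.transform import Rotation as Ro
print(Ro.from_euler('xyz',s['ee_rot']).as_matrix())
```

```text
L wall@panel [0.4831 0.123  0.068 ]
R wall@panel [0.5042 0.3451 0.068 ]
L wall@unit [0.5975 0.1099 0.068 ]
R wall@unit [0.6216 0.3355 0.068 ]
floor L panel [0.4814 0.1234 0.022 ]
floor R panel [0.5043 0.3354 0.022 ]
L wall@panel [0.4844 0.1209 0.068 ]
R@panel [0.5024 0.3451 0.068 ]
L@unit [0.6096 0.1097 0.068 ]
R@unit [0.635  0.3312 0.068 ]
panel top L [0.4788 0.1093 0.077 ]
panel top R [0.501  0.3517 0.077 ]
unit top edge [0.6092 0.0961 0.09  ]
unit2 [0.6305 0.3428 0.09  ]
[[-0.9687 -0.2481 -0.0004]
 [-0.2481  0.9687  0.0012]
 [ 0.0001  0.0012 -1.    ]]
```

```bash
for i in 1; do
python3 -m handwheel '[[[-0.5,0.39,0,0,0,0,0],[-1,0.78,0,0,0,0,0],[-1,0.78,0,0,0,0,0]]]'
python3 -m handwheel '[[[-0.5,0.39,0,0,0,0,0],[-1,0.78,0,0,0,0,0],[-1,0.78,0,0,0,0,0]]]'
python3 -m handwheel '[[[-0.5,0.39,0,0,0,0,0],[-1,0.78,0,0,0,0,0],[-1,0.78,0,0,0,0,0]]]'
python3 -m handwheel '[[[-0.5,0.39,0,0,0,0,0],[-1,0.78,0,0,0,0,0],[-1,0.78,0,0,0,0,0]]]'
python3 -m handwheel '[[[0,0,0,0,0,0.34,0],[0,0,0,0,0,0.68,0],[0,0,0,0,0,0.68,0]]]'
done
```

```text
t: 0.52
eef_pos: [0.2312, -0.5714, 0.2269]
ee_rot: [-3.142, 0.001, -2.888]
force: [0.6, -1.1, 0.8]
width: 0.0875
gripper_force: 0.0
t: 0.9
eef_pos: [0.2929, -0.4917, 0.2268]
ee_rot: [-3.141, 0.0, -2.888]
force: [-0.2, 0.0, 0.2]
width: 0.0874
gripper_force: 0.0
t: 1.27
eef_pos: [0.3548, -0.4119, 0.2267]
ee_rot: [-3.141, 0.0, -2.888]
force: [-0.2, -0.1, -0.2]
width: 0.0873
gripper_force: 0.0
t: 1.65
eef_pos: [0.4167, -0.332, 0.2265]
ee_rot: [-3.142, -0.0, -2.888]
force: [0.2, -0.9, 0.3]
width: 0.0878
gripper_force: 0.0
t: 2.02
eef_pos: [0.4148, -0.334, 0.2264]
ee_rot: [-3.142, -0.001, 3.052]
force: [0.1, 0.1, 0.2]
width: 0.0873
gripper_force: 0.0
```

```bash
python3 -m handwheel '[[[-0.32,0.5,0,0,0,0,0],[-0.63,1,0,0,0,0,0],[-0.63,1,0,0,0,0,0]]]' >/dev/null
python3 -m handwheel '[[[-0.32,0.5,0,0,0,0,0],[-0.63,1,0,0,0,0,0],[-0.63,1,0,0,0,0,0]]]'
cat >> h.py <<'E'
from scipy.spatial.transform import Rotation as Ro
def wrist(name):
    s=arm.get_state();im=cams.grab_frame('wrist');cv2.imwrite(f'pics/{name}.png',im)
    np.savez(f'pics/{name}.npz',p=s['eef_pos'],r=s['ee_rot']);return im
def wplane(name,u,v,z):
    d=np.load(f'pics/{name}.npz');i=cams.camera_info('wrist');H=np.array(i['hand_eye']);R=Ro.from_euler('xyz',d['r']).as_matrix()
    c=R@H[:3,3]+d['p'];w=R@H[:3,:3]@np.linalg.solve(np.array(i['camera_matrix']),[u,v,1]);return c+w*(z-c[2])/w[2]
def shift(dw):
    s=arm.get_state();R=Ro.from_euler('xyz',s['ee_rot']).as_matrix();return np.round(R.T@np.asarray(dw)/.08,3)
E
python3 -c "
from h import *
wrist('w1')"
```

```text
t: 2.78
eef_pos: [0.5312, -0.1817, 0.2262]
ee_rot: [-3.141, -0.0, 3.057]
force: [-0.4, -0.6, -0.0]
width: 0.0877
gripper_force: 0.0
```

View pics/w1.png

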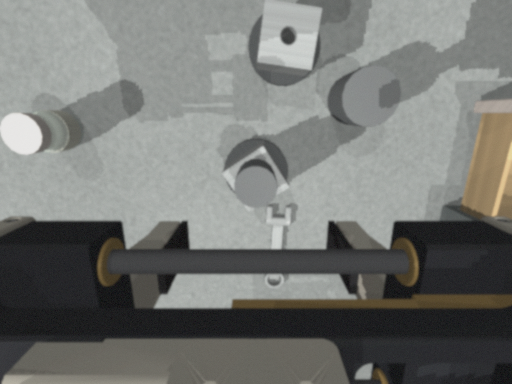

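The wrist view shows the cap's top disc centred near (256,186), directly on the finger centre line. The wrench lies at (278,245), beyond the die, the bare die is at (288,38) and the jar is at (35,132).

Run:
```python
from h import *
im=cv2.imread('pics/w1.png');g=cv2.cvtColor(im,6)
c=cv2.HoughCircles(g[140:220,215:300],cv2.HOUGH_GRADIENT,1,40,param1=80,param2=12,minRadius=18,maxRadius=26)
print(c)
for x,y,r in (c[0] if c is not None else []): print(wplane('w1',x+215,y+140,.11))
print(wplane('w1',256,186,.11), wplane('w1',279,207,0))
```

```text
[[[41.5 46.5 21. ]]]
[ 0.53101841 -0.18305881  0.11      ]
[ 0.53043556 -0.18353354  0.11      ] [ 0.59522191 -0.15509131  0.        ]
```

```bash
python3 -m handwheel '[[[0,0,0.5,0,0,0,0],[0,0,1,0,0,0,0],[0,0,1,0,0,0,0]]]' >/dev/null
python3 -m handwheel '[[[0,0,0.4,0,0,0,0],[0,0,0.86,0,0,0,0],[0,0,0.86,0,0,0,0]]]'
python3 -m handwheel '[[[0,0,0,0,0,0,255],[0,0,0,0,0,0,255],[0,0,0,0,0,0,255],[0,0,0,0,0,0,255],[0,0,0,0,0,0,255]]]' 12
python3 -m handwheel '[[[0,0,0,0,0,0,255],[0,0,0,0,0,0,255],[0,0,0,0,0,0,255]]]'
```

```text
t: 3.58
eef_pos: [0.529, -0.1831, 0.0773]
ee_rot: [-3.141, -0.003, 3.052]
force: [-0.5, 0.3, 0.0]
width: 0.0877
gripper_force: 0.0
t: 4.2
eef_pos: [0.5303, -0.1823, 0.0781]
ee_rot: [-3.142, 0.0, 3.053]
force: [-1.2, 0.7, 2.6]
width: 0.0463
gripper_force: 12.0
t: 4.58
eef_pos: [0.5303, -0.1823, 0.078]
ee_rot: [-3.142, 0.0, 3.053]
force: [-2.1, 1.1, 4.6]
width: 0.0461
gripper_force: 12.0
```

```bash
python3 -m handwheel '[[[0,0,-0.25,0,0,0,255],[0,0,-0.5,0,0,0,255],[0,0,-0.75,0,0,0,255],[0,0,-1,0,0,0,255],[0,0,-1,0,0,0,255]]]'
python3 -c "
from h import *
wrist('w2');cv2.imwrite('pics/scene1.png',cams.grab_frame('scene'))
a=cv2.resize(cv2.imread('pics/scene1.png')[110:230,160:310],(480,384),interpolation=2);b=cv2.resize(cv2.imread('pics/w2.png'),None,fx=.62,fy=.75)
cv2.imwrite('pics/c3.png',np.hstack([a,cv2.copyMakeBorder(b,0,384-b.shape[0],0,0,0)]))"
```

```text
t: 5.2
eef_pos: [0.531, -0.1823, 0.1588]
ee_rot: [3.141, 0.002, 3.052]
force: [-0.2, 0.2, -0.9]
width: 0.0461
gripper_force: 12.0
```

View pics/c3.png

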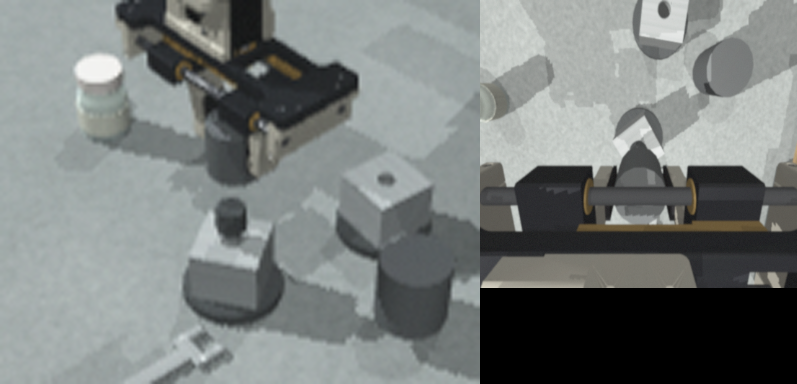

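The scene crop shows the cap lifted clear in the gripper, with the die standing flat and the plunger head exposed at scene pixel (232,175). Now I'll go over to the drawer.

```bash
python3 -m handwheel '[[[0,0.5,-0.1,0,0,0,255],[0,1,-0.2,0,0,0,255],[0,1,-0.2,0,0,0,255]]]' >/dev/null
for k in 1; do python3 -m handwheel '[[[0,0.5,0,0,0,0,255],[0,1,0,0,0,0,255],[0,1,0,0,0,0,255]]]' >/dev/null
python3 -m handwheel '[[[0,0.5,0,0,0,0,255],[0,1,0,0,0,0,255],[0,1,0,0,0,0,255]]]' >/dev/null
python3 -m handwheel '[[[0,0.5,0,0,0,0,255],[0,1,0,0,0,0,255],[0,1,0,0,0,0,255]]]' >/dev/null
python3 -m handwheel '[[[0.06,0.5,0,0,0,0,255],[0.12,1,0,0,0,0,255],[0.12,1.0,0,0,0,0,255],[0.12,1,0,0,0,0,255]]]'
done
python3 - <<'E'
from h import *
print(shift(np.r_[0.558,0.227,0.16]-arm.get_state()['eef_pos']))
wrist('w3')
for n in('scene','side'):cv2.imwrite(f'pics/{n}2.png',cams.grab_frame(n))
a=cv2.resize(cv2.imread('pics/scene2.png')[155:215,210:260],(320,384),interpolation=2);b=cv2.resize(cv2.imread('pics/side2.png')[155:215,255:305],(320,384),interpolation=2)
cv2.imwrite('pics/c4.png',np.vstack([np.hstack([a,b]),cv2.resize(cv2.imread('pics/w3.png')[:288],(640,216))]))
E
```

```text
t: 7.3
eef_pos: [0.556, 0.2156, 0.1731]
ee_rot: [-3.141, -0.001, 3.052]
force: [1.0, -0.3, -0.3]
width: 0.0459
gripper_force: 12.0
[-0.012  0.145  0.164]
```

View pics/c4.png

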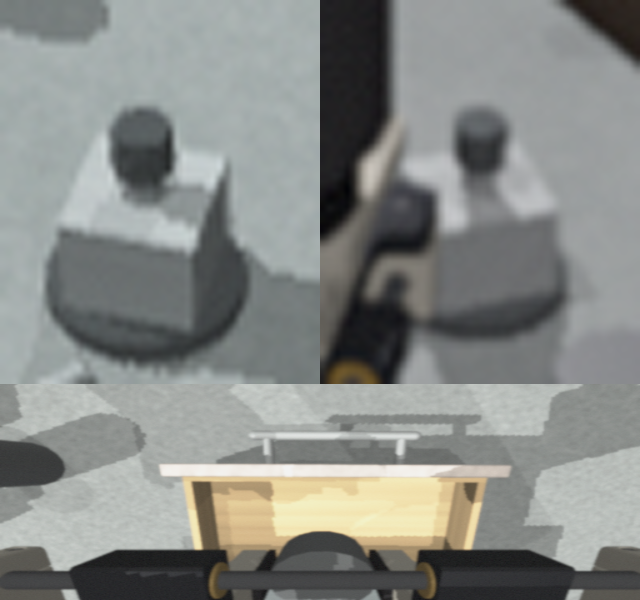

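The drawer is symmetric about the held cap, at wrist columns 190–480 in the crop. The plunger head's top is at scene (232.3,174.2) and side (280.2,174.1).

```bash
python3 -m handwheel '[[[0,0.14,0.4,0,0,0,255],[0,0.14,0.8,0,0,0,255],[0,0.14,0.8,0,0,0,255]]]' 
python3 -m handwheel '[[[0,0,0.4,0,0,0,255],[0,0,0.8,0,0,0,255],[0,0,0.8,0,0,0,255],[0,0,0.8,0,0,0,255]]]'
python3 - <<'E'
from h import *
print(tri((232.3,174.2),(280.2,174.1)),plane('scene',232.3,174.2,.1),plane('side',280.2,174.1,.1))
C=[plane('scene',210+x/6.4,155+y/6.4,.062) for x,y in((228,158),(62,232),(197,248))];print(C,(C[0]+C[1])/2)
E
```

```text
t: 7.82
eef_pos: [0.5559, 0.2263, 0.1076]
ee_rot: [-3.138, -0.004, 3.051]
force: [0.8, -0.5, -0.5]
width: 0.0461
gripper_force: 12.0
t: 8.32
eef_pos: [0.5585, 0.2286, 0.0478]
ee_rot: [3.14, 0.002, 3.053]
force: [0.2, 1.3, -0.5]
width: 0.0462
gripper_force: 12.0
(array([ 0.53296276, -0.18324419,  0.09926767]), np.float64(0.002447433481117837)) [ 0.53234679 -0.18404729  0.1       ] [ 0.53315633 -0.18017226  0.1       ]
[array([ 0.49375467, -0.17026091,  0.062     ]), array([ 0.57567808, -0.19108831,  0.062     ]), array([ 0.54383958, -0.14235015,  0.062     ])] [ 0.53471638 -0.18067461  0.062     ]
```

```bash
python3 -m handwheel '[[[0,0,0.05,0,0,0,255],[0,0,0.09,0,0,0,255],[0,0,0.09,0,0,0,255]]]'
python3 -m handwheel '[[[0,0,0.02,0,0,0,255],[0,0,0.03,0,0,0,255],[0,0,0.03,0,0,0,255]]]'
```

```text
t: 8.7
eef_pos: [0.5572, 0.2281, 0.0387]
ee_rot: [3.142, -0.0, 3.052]
force: [0.6, -0.0, -0.6]
width: 0.0461
gripper_force: 12.0
t: 9.07
eef_pos: [0.5585, 0.2282, 0.038]
ee_rot: [3.141, 0.002, 3.053]
force: [-1.1, -2.7, 11.0]
width: 0.0461
gripper_force: 12.0
```

```bash
python3 -m handwheel '[[[0,0,-0.02,0,0,0,255],[0,0,-0.02,0,0,0,0],[0,0,-0.02,0,0,0,0],[0,0,-0.02,0,0,0,0],[0,0,-0.02,0,0,0,0]]]'
python3 -m handwheel '[[[0,0,-0.2,0,0,0,0],[0,0,-0.6,0,0,0,0],[0,0,-1,0,0,0,0],[0,0,-1,0,0,0,0]]]'
python3 -m handwheel '[[[0,-0.3,-0.6,0,0,0,0],[0,-1,-0.8,0,0,0,0],[0,-1,-0.8,0,0,0,0]]]'
python3 -c "
from h import *
wrist('w4')"
```

```text
t: 9.7
eef_pos: [0.5572, 0.2281, 0.0376]
ee_rot: [-3.141, -0.0, 3.052]
force: [-0.2, 0.3, -0.9]
width: 0.0805
gripper_force: 0.0
t: 10.2
eef_pos: [0.5591, 0.2293, 0.1219]
ee_rot: [3.138, 0.005, 3.053]
force: [0.6, 0.8, -0.3]
width: 0.0876
gripper_force: 0.0
t: 10.58
eef_pos: [0.5501, 0.1461, 0.1839]
ee_rot: [3.14, 0.002, 3.05]
force: [-0.6, 1.2, -0.1]
width: 0.0875
gripper_force: 0.0
```

View pics/w4.png

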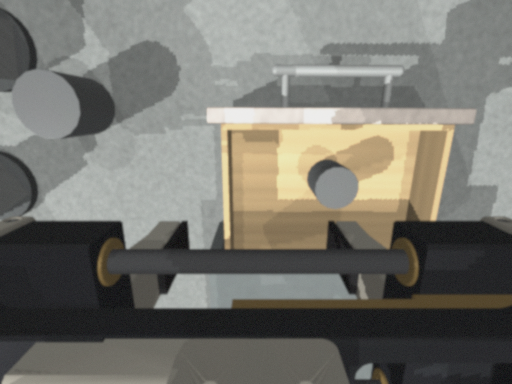

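The cap stands upright inside the drawer at wrist pixel (336,187). I'm going back to the plunger.

```bash
python3 -m handwheel '[[[0,-0.5,0,0,0,0,0],[0,-1,0,0,0,0,0],[0,-1,0,0,0,0,0]]]' >/dev/null
python3 -m handwheel '[[[0,-0.5,0,0,0,0,0],[0,-1,0,0,0,0,0],[0,-1,0,0,0,0,0]]]' >/dev/null
python3 -m handwheel '[[[0,-0.5,0,0,0,0,0],[0,-1,0,0,0,0,0],[0,-1,0,0,0,0,0]]]' >/dev/null
python3 -m handwheel '[[[-0.1,-0.5,0,0,0,0,0],[-0.14,-1,0,0,0,0,0],[-0.14,-1,0,0,0,0,0],[-0.14,-1,0,0,0,0,0],[-0.14,-1,0,0,0,0,0]]]'
python3 - <<'E'
from h import *
g=cv2.cvtColor(wrist('w5'),6)
np.set_printoptions(precision=4,suppress=True)
c=cv2.HoughCircles(g[130:220,205:305],cv2.HOUGH_GRADIENT,1,20,param1=80,param2=9,minRadius=9,maxRadius=16)
for x,y,r in (c[0] if c is not None else []): print(x+205,y+130,r,wplane('w5',x+205,y+130,.1))
cv2.imwrite('pics/c5.png',cv2.resize(cv2.imread('pics/w5.png')[120:240,190:320],None,fx=5,fy=5,interpolation=2))
E
```

```text
t: 12.38
eef_pos: [0.5331, -0.17, 0.1817]
ee_rot: [3.141, 0.0, 3.054]
force: [0.1, -0.7, -0.6]
width: 0.0877
gripper_force: 0.0
242.5 197.5 14.3 [ 0.533  -0.1842  0.1   ]
236.5 175.5 14.3 [ 0.5118 -0.1875  0.1   ]
259.5 179.5 9.6 [ 0.5173 -0.1671  0.1   ]
```

View pics/c5.png

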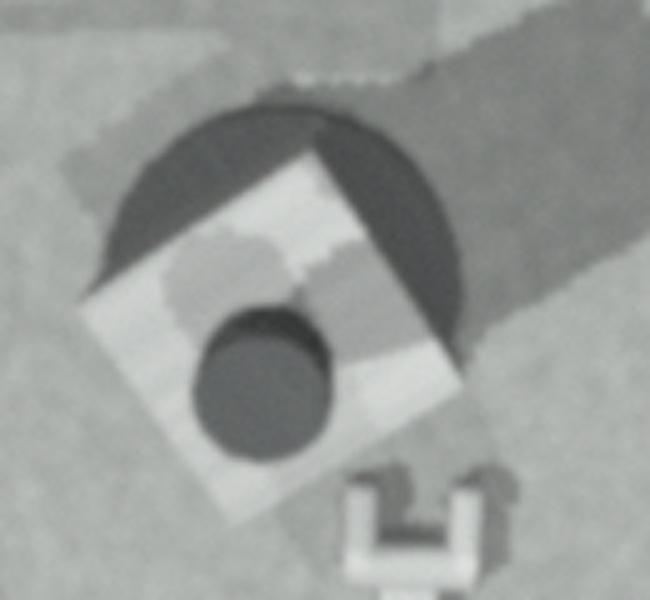

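The head top is at wrist pixel (242.4,198.6), which puts the plunger at about (0.533, -0.183). The wrench jaw lies well below finger height.

```bash
python3 -m handwheel '[[[-0.015,-0.16,0.3,0,0,0,0],[-0.015,-0.16,0.7,0,0,0,0],[-0.015,-0.16,0.7,0,0,0,0]]]' 
python3 -m handwheel '[[[0,0,0.35,0,0,0,0],[0,0,0.69,0,0,0,0],[0,0,0.69,0,0,0,0],[0,0,0.69,0,0,0,0]]]'
python3 -m handwheel '[[[0,0,0,0,0,0,140],[0,0,0,0,0,0,140],[0,0,0,0,0,0,140],[0,0,0,0,0,0,140]]]' 6
```

```text
t: 12.8
eef_pos: [0.5313, -0.1834, 0.1239]
ee_rot: [-3.142, -0.004, 3.053]
force: [-0.4, 0.1, 1.1]
width: 0.0877
gripper_force: 0.0
t: 13.3
eef_pos: [0.534, -0.184, 0.0723]
ee_rot: [-3.141, 0.002, 3.053]
force: [-0.5, 0.8, 0.8]
width: 0.0875
gripper_force: 0.0
t: 13.8
eef_pos: [0.5328, -0.1842, 0.0707]
ee_rot: [-3.142, 0.0, 3.052]
force: [0.4, 0.8, -0.5]
width: 0.0529
gripper_force: 0.0
```

```bash
python3 -m handwheel '[[[0,0.01,0,0,0,0,200],[0,0.01,0,0,0,0,200],[0,0.01,0,0,0,0,200],[0,0.01,0,0,0,0,200],[0,0.01,0,0,0,0,200]]]' 4
python3 -m handwheel '[[[0,0,0,0,0,0,255],[0,0,0,0,0,0,255],[0,0,0,0,0,0,255],[0,0,0,0,0,0,255],[0,0,0,0,0,0,255]]]' 4
```

```text
t: 14.42
eef_pos: [0.5329, -0.1835, 0.0706]
ee_rot: [-3.141, -0.0, 3.052]
force: [-0.1, -2.4, -0.4]
width: 0.0261
gripper_force: 4.0
t: 15.05
eef_pos: [0.5329, -0.1834, 0.0706]
ee_rot: [-3.141, -0.0, 3.052]
force: [0.2, -2.3, -0.3]
width: 0.0258
gripper_force: 4.0
```

```bash
python3 -m handwheel '[[[0,-0.01,0,0,0,0,255],[0,-0.01,0,0,0,0,255],[0,-0.01,0,0,0,0,255],[0,-0.01,0,0,0,0,255]]]' 4
python3 -m handwheel '[[[0,0,0,0,0,0,255],[0,0,0,0,0,0,255],[0,0,0,0,0,0,255],[0,0,0,0,0,0,255],[0,0,0,0,0,0,255]]]' 25
```

```text
t: 15.55
eef_pos: [0.5329, -0.1839, 0.0705]
ee_rot: [3.141, -0.0, 3.052]
force: [-0.1, -0.1, -0.3]
width: 0.0257
gripper_force: 4.0
t: 16.18
eef_pos: [0.5328, -0.1841, 0.0705]
ee_rot: [3.142, -0.0, 3.052]
force: [0.4, 1.3, -0.3]
width: 0.0256
gripper_force: 25.0
```

Forces are balanced, so I'll draw slowly, first 10 mm.

```bash
python3 -m handwheel '[[[0,0,-0.03,0,0,0,255],[0,0,-0.06,0,0,0,255],[0,0,-0.09,0,0,0,255],[0,0,-0.12,0,0,0,255],[0,0,-0.12,0,0,0,255]]]'
python3 -m handwheel '[[[0,0,0,0,0,0,255],[0,0,0,0,0,0,255]]]'
```

```text
t: 16.8
eef_pos: [0.533, -0.1841, 0.0804]
ee_rot: [3.142, 0.0, 3.052]
force: [-0.3, -0.1, -1.9]
width: 0.0254
gripper_force: 25.0
t: 17.05
eef_pos: [0.5327, -0.1841, 0.0801]
ee_rot: [-3.142, -0.0, 3.052]
force: [-0.3, 0.0, -1.1]
width: 0.0253
gripper_force: 25.0
```

```bash
python3 -m handwheel '[[[0,0,-0.04,0,0,0,255],[0,0,-0.08,0,0,0,255],[0,0,-0.12,0,0,0,255],[0,0,-0.12,0,0,0,255]]]'
python3 -m handwheel '[[[0,0,-0.04,0,0,0,255],[0,0,-0.08,0,0,0,255],[0,0,-0.13,0,0,0,255],[0,0,-0.13,0,0,0,255],[0,0,-0.13,0,0,0,255]]]'
python3 -c "
from h import *
wrist('w6')
for n in('scene','side'):cv2.imwrite(f'pics/{n}3.png',cams.grab_frame(n))
a=cv2.resize(cv2.imread('pics/scene3.png')[155:215,200:270],(400,343),interpolation=2);b=cv2.resize(cv2.imread('pics/side3.png')[155:215,245:315],(400,343),interpolation=2)
cv2.imwrite('pics/c6.png',np.hstack([a,b]))"
```

```text
t: 17.55
eef_pos: [0.5331, -0.1841, 0.0902]
ee_rot: [3.142, 0.001, 3.052]
force: [-0.3, 0.2, -2.1]
width: 0.0255
gripper_force: 25.0
t: 18.18
eef_pos: [0.5328, -0.1841, 0.1001]
ee_rot: [3.142, -0.0, 3.052]
force: [1.3, 0.4, -1.2]
width: 0.0252
gripper_force: 25.0
```

View pics/c6.png

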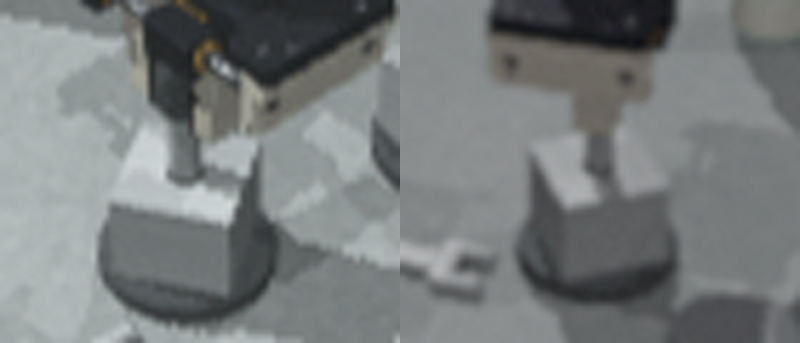

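The plunger shank shows about 30 mm more, with the dark groove at the die top (crop (184,177)). The die stands flat and the wrench is untouched. I'll let it settle, then hand in.

```bash
python3 -m handwheel '[[[0,0,0,0,0,0,255],[0,0,0,0,0,0,255],[0,0,0,0,0,0,255],[0,0,0,0,0,0,255]]]'
python3 -c "
from station import arm
print(arm.job_done())"
```

```text
t: 18.82
eef_pos: [0.5329, -0.1841, 0.1002]
ee_rot: [-3.142, 0.0, 3.052]
force: [0.7, 0.6, -1.4]
width: 0.0256
gripper_force: 25.0
the job is handed in; nothing more can be done
None
```

I handed the job in at about 19 s: the cap stands open side down in the drawer, and the gripper holds the plunger steady, drawn up about 30 mm with the groove level with the die's top; no verdict was returned.

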